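# Put the jeweller's bench in order

### The job

Sort the loose pieces on the jeweller's bench to where they belong: both brass rings flat over the post of the ring stand, the thick one at the bottom and the thin one on top of it; the white crucible upright on the middle of the soldering board; and both steel punches in the wooden tray, each lying flat on its floor. Leave the small glass jar where it stands, and leave everything released and at rest.

Things in the scene. Friction and masses are not known exactly. Their poses are not given: they have to be found in the camera images.
- thick_ring: Thick-walled brass ring blank lying flat: outer diameter 56 mm, hole 36 mm, 14 mm high, about 0.12 kg. Origin at the centre of its underside, z up.
- thin_ring: Thin-walled, smaller brass ring blank lying flat: outer diameter 44 mm, hole 34 mm, 14 mm high, about 0.05 kg. Origin at the centre of its underside, z up.
- crucible: White ceramic crucible, an open square dish 46 x 46 mm and 24 mm high with 6 mm walls, mouth up, about 0.07 kg. Origin at the centre of its underside, x and y square to its sides, z up.
- long_punch: Long steel punch, lying flat: a square bar 12 x 12 mm, 72 mm long over all, its last 14 mm at the +x end narrowed to a 7 mm square dark tip; about 0.07 kg. Origin at its middle (half length, centre of the section, so 6 mm above what it lies on); x along the bar to the tip.
- short_punch: Short steel punch, the same but 50 mm long over all, about 0.05 kg: square bar 12 x 12 mm, last 14 mm at the +x end narrowed to a 7 mm dark tip. Origin at its middle, 6 mm above what it lies on; x along the bar to the tip.
- stand: Ring stand, fixed: round wooden foot 80 mm across and 10 mm high with an upright steel post of 18 mm diameter in its centre, post top 55 mm above the table. Origin on the table under the post, z up.
- tray: Open pale wooden tray, fixed: 116 mm (x) by 112 mm (y) outside, 20 mm high, walls and floor 6 mm thick, so 104 x 100 mm inside and its floor 6 mm above the table. Origin on the table under its centre.
- board: Soldering board, fixed: plain off-white slab 120 mm (x) by 110 mm (y), 25 mm thick, flat top 25 mm above the table. Origin on the table under its centre.
- jar: Bystander: small closed glass jar with a steel cap, 38 mm diameter, 48 mm high, standing loose in one of the gaps between stand, tray and board; the other gap has a low round cork block. Origin at the centre of its underside.
There are look-alikes about, which are no part of the job. Leave any red look-alike of the thin_ring alone. Leave any pink look-alike of the tray alone.

How it is judged:
By the outcome, as a careful person would: the job done as asked, in the order asked, and still so for the second after the job is handed in, with the robot touching nothing.
It also fails if it takes over 120 s, if anything falls off the work surface, if the arm or the gripper's body presses on something with over 40 N, if the wrist force passes 120 N, or if a joint passes its speed limit or range.

### The arm

A 6-joint arm with a two-finger parallel gripper is mounted at the origin on the work surface. World frame = base frame: x ahead of the robot, y to its left, z up, the work surface at z = 0. Lengths are in m, angles in rad, forces in N, time in s.
With the tool pointing down it reaches from about 0.425 to 0.95 m from the base axis. Payload 3.5 kg.
Tool frame: the origin (TCP) lies at the very end of the fingers, on their centre line; the grasp point (between the pads) lies ctrl.pinch_z behind it (ctrl.pinch_z is the distance from the TCP to the grasp point, in m); z points along the fingers, y is the line along which they close (so a half turn about z gives the same grasp; the last joint's range is limited). The gripper opens to 85 mm and grips with 20 to 120 N. Pads are 22 mm wide; open, the fingers measure 114 mm over their backs; the gripper's body (76 mm by 85 mm) begins 54 mm behind the grasp point. The pads swing forward as they close: fully open they stand 13 mm farther back than shut.
Start: joints at [1.091, 0.286, 1.577, -0, 1.279, -0.15], TCP at [0.219, 0.639, 0.231] pointing down, gripper open.
Joint ranges: [-2.77, 2.77], [-0.9, 2.22], [0.21, 2.48], [-1.53, 4.67], [0.24, 2.81], [-2.84, 2.84]. Speed limits (rad/s): [2.79, 2.79, 3.14, 3.14, 3.14, 3.14].

### API

Orientations are given as a unit quaternion [x, y, z, w].
In Python, from plant import ctrl gives the robot as it stands.
- The arm moves only by the tool inch_along, called after "Emit:" as name(argument=value, ...), one argument or row to a line, values as JSON. Schema: {"type":"object","properties":{"plan":{"type":"array","items":{"type":"array","items":{"type":"array","items":{"type":"number"},"minItems":7,"maxItems":7},"minItems":1,"maxItems":10},"minItems":1,"maxItems":1},"clamp_n":{"type":"number"},"only":{"type":"string"},"quiet":{"type":"boolean"},"lines":{"type":"string"}},"required":["plan"],"additionalProperties":false}. plan is a list that holds a single list of rows (three levels of brackets), with 1 to 10 rows, each of 7 numbers: dx, dy, dz in m, then a rotation vector rx, ry, rz in rad, then the opening from 0.0 (shut) to 1.0 (fully open); each row is the pose to reach, as a shift and turn from the pose commanded when the call began, along the tool's axes at that moment; what a row does not reach only later rows make up. A row lasts 1/8 s, in which the tool goes at most 0.0625 m and 0.188 rad, less where a joint would pass 70% of its speed; a pose out of reach is approached as far as the arm can. The fingers move at their own pace and stop on an object; clamp_n is the grip in N (left out, the last holds). Time passes only in rows, so rows that do not move let the fingers close. The tool returns the time, the measured TCP pose, the force, the opening and the grip force at its end. only (a regular expression) keeps the lines of the reply that match it, lines (a string "A,B") keeps lines A to B, and quiet returns only ok. Input that does not fit is refused with a message, and nothing moves.
- ctrl.get_state(): the state, without advancing time (a new reading comes with each control period).
- ctrl.read_camera(name): name is "side" or "top"; returns a dict with "pixels" (480x640x3 uint8, red, green, blue), "camera_matrix" (3x3 intrinsics, pixels), "xyz" and "orientation" of the camera in the world. Camera axes: x right, y down, z forward; pixel columns grow to the right and rows downward; lengths in m; the calibration is good to about 2 mm. A picture is of the moment at which its call begins. There is no depth.
- ctrl.sign_off(): hands the job in; it is judged then, once.
Trained networks look in the newest picture that a camera, given by its name, has taken for a name from the list of things; names that differ only in an ending like _2 or _b are one class to them, and where a whole thing is asked for, a point or a joint stands for the part that bears it (a point fixed in the world has none). Each returns a list of dicts, best first, with "conf" (0 to 1); they miss things now and then, are a little off and sometimes report something else, mostly with a low value. They report only what shows in the picture. A call takes as long as a camera call. They do not tell look-alikes from the thing itself.
- ctrl.recognise(camera, thing): "position" ([x, y, z] in m, in world coordinates, good to about 4 mm: the middle of the surface that is visible of it).
- ctrl.masks_of(camera, thing): "region" (480x640 bool, what is visible of it).
- ctrl.mark_of(camera, thing): "position" ([x, y, z] in m, in world coordinates, good to about 4 mm: a listed point, or the origin of a listed thing).
The state is a dict: "time": time; "qpos": joint angles; "dq": joint speeds; "joint_efforts": joint torques, N m; "eef_pos": TCP position; "tcp_rot": TCP orientation; "contact_force": force on the tool from outside, world axes, zero at the start; "wrist_torque": the same for the moment, N m; "opening": opening from 0.0 (shut) to 1.0 (fully open); "finger_force": force on a finger pad.
Only numpy, scipy, OpenCV 4.12 (cv2) and the standard library are available. Lean on these libraries where they do the work, as an engineer would, in place of code of your own. Each camera call takes 0.05 s, during which the arm holds its last target. There are 200 camera calls.

## Working session

There is one attempt and no reset: what is moved stays moved. The work goes in short steps, Python scripts to look and compute and a tool call to move; the robot and the scene stay as the last step left them, time stands still between calls to the robot, and variables do not carry over. Pictures are saved under pics/ and viewed, at most 14 in all, crops included, and the job is handed in when it is done.

```bash
ls; mkdir -p pics; python3 - <<'E'
from plant import ctrl
import cv2
for n in("top","side"):
    c=ctrl.read_camera(n); cv2.imwrite(f"pics/{n}0.png",c["pixels"][:,:,::-1]); print(n,c["camera_matrix"],c["xyz"],c["orientation"])
    for t in "thick_ring thin_ring crucible long_punch short_punch stand tray board jar".split():
        print(t,[(x["position"].round(3).tolist() if hasattr(x["position"],"round") else x["position"],round(x["conf"],2)) for x in ctrl.mark_of(n,t)])
s=ctrl.get_state();print(s,ctrl.pinch_z)
E
```

```text
pics
top [[619.61032726   0.         307.49870725]
 [  0.         619.61032726 236.32815388]
 [  0.           0.           1.        ]] [ 0.38159141 -0.01277597  1.2916517 ] [ 0.7128247  -0.69991792  0.02901175 -0.03397294]
thick_ring [([0.4552, -0.0056, -0.0004], 0.65)]
thin_ring [([0.3406, -0.088, 0.0005], 0.56)]
crucible [([0.4584, -0.2952, 0.0011], 0.77)]
long_punch [([0.4557, 0.124, 0.0073], 0.75)]
short_punch [([0.4352, 0.2878, 0.0066], 0.42)]
stand [([0.6031, -0.2568, 0.0013], 0.65)]
tray [([0.3078, 0.2078, 0.0006], 0.77), ([0.6314, 0.001, 0.003], 0.66)]
board [([0.631, 0.2535, -0.0018], 0.56), ([0.4387, -0.1338, 0.0018], 0.2)]
jar [([0.6326, -0.1265, 0.0015], 0.54)]
side [[597.26368351   0.         323.68298618]
 [  0.         597.26368351 243.26802091]
 [  0.           0.           1.        ]] [0.34747815 0.69921375 0.6791584 ] [-0.0836662   0.90963968 -0.40588414  0.02852522]
thick_ring [([0.4555, -0.0081, -0.0006], 0.69)]
thin_ring [([0.342, -0.088, 0.0], 0.77), ([0.4392, -0.1324, -0.0029], 0.55)]
crucible [([0.4616, -0.2905, -0.002], 0.71)]
long_punch [([0.4585, 0.1241, 
[... 327 characters left out ...]
1.09099169e+00,  2.86279833e-01,  1.57670891e+00,  2.79150101e-05,
        1.27860487e+00, -1.49979811e-01]), 'dq': array([ 3.28376205e-04,  7.44950969e-05, -6.31243226e-04,  5.51221012e-04,
       -2.17156534e-03,  2.68578637e-04]), 'joint_efforts': array([ 1.31562385e-03, -4.05971467e+01, -2.92950386e+01, -8.24970266e-05,
        5.86982223e-04,  4.52734341e-06]), 'eef_pos': array([0.21856158, 0.63861707, 0.23133349]), 'tcp_rot': array([ 1.64169898e-01,  9.86432078e-01,  3.68564689e-06, -1.28565777e-05]), 'contact_force': array([ 0.16242173, -0.16695038, -0.02137688]), 'wrist_torque': array([-0.0056802 ,  0.0374678 , -0.04489331]), 'finger_force': 0.0, 'opening': 1.0033646516644936} 0.0187
```

View pics/top0.png

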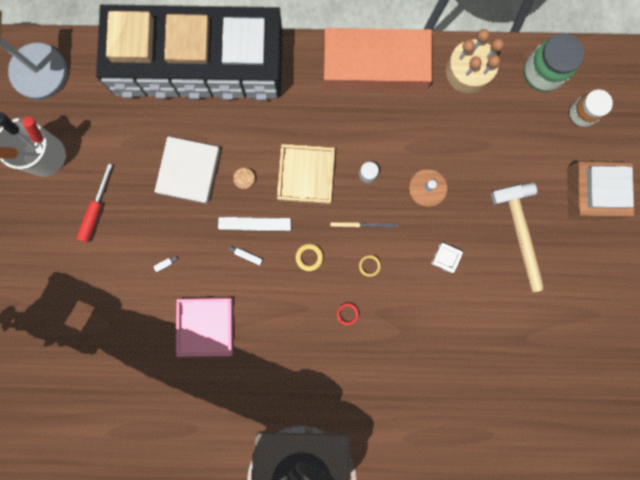

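View pics/side0.png

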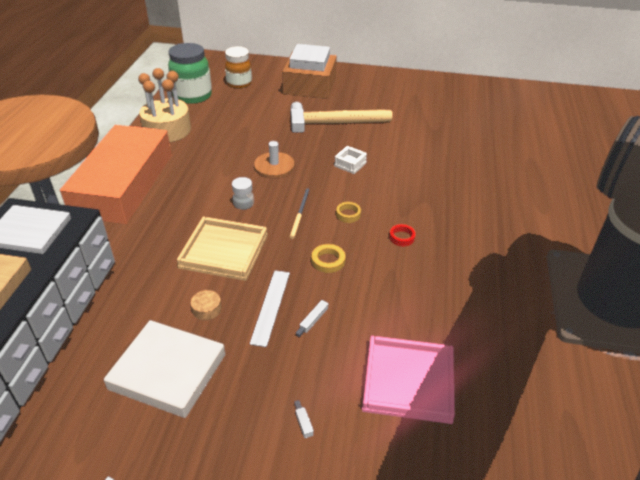

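Top picture candidates:
- Thick ring: brass at (309,257), unambiguous.
- Thin ring: brass at (370,266). The red one at (347,314) is a look-alike.
- Tray: wooden at (306,173). The pink one at (204,326) is a look-alike.
- Crucible: (447,258).
- Long punch: (246,256). Short punch: (166,264). The white rule at (254,224) and the scriber at (364,225) are clutter.
- Stand: (429,187). Board: (187,169). Jar: (369,171). Cork: (244,178).

The side picture agrees.

```bash
cat > h.py <<'E'
from plant import ctrl
import numpy as np, cv2
from scipy.spatial.transform import Rotation as R
def unproj(c,uv,z):
    uv=np.atleast_2d(uv).astype(float); d=np.c_[uv,np.ones(len(uv))]@np.linalg.inv(c["camera_matrix"]).T
    d=R.from_quat(c["orientation"]).apply(d); o=np.array(c["xyz"]); return (o+d*((z-o[2])/d[:,2])[:,None])[:,:2]
def meas(cam,c,t,z,near=None):
    best=None
    for m in ctrl.masks_of(cam,t):
        r=np.array(m["region"]); v,u=np.nonzero(r)
        if len(u)<10: continue
        cnt=max(cv2.findContours(r.astype(np.uint8),0,cv2.CHAIN_APPROX_NONE)[0],key=len)[:,0]
        p=unproj(c,cnt,z); (x,y),(w,h),a=cv2.minAreaRect((p*1000).astype(np.float32))
        print(cam,t,"conf %.2f"%m["conf"],"px",(int(u.mean()),int(v.mean())),"ctr",unproj(c,[[u.mean(),v.mean()]],z)[0].round(4),"rect",round(x,1),round(y,1),"size",round(w,1),round(h,1),"ang(w)",round(a,1),"rgb",c["pixels"][r].mean(0).astype(int))
def go(x,y,z,phi=None):
    """tool-frame shift to put the TCP at x,y,z (down), closing line at phi deg"""
    s=ctrl.get_state(); q=R.from_quat(s["tcp_rot"]); d=q.inv().apply(np.array([x,y,z])-s["eef_pos"])
    Y=q.as_matrix()[:,1]; cur=np.degrees(np.arctan2(Y[1],Y[0])); rz=0.
    q1=np.degrees(np.arctan2(y,x)); 
    if phi is not None:
        f=phi
        while f-q1>90: f-=180
        while f-q1<-90: f+=180
        e=(f-cur+180)%360-180; 
        X=np.radians(f); T=np.c_[[np.sin(X),-np.cos(X),0],[np.cos(X),np.sin(X),0],[0,0,-1]]; T[:,0]=np.cross(T[:,1],T[:,2])
        rv=(q.inv()*R.from_matrix(T)).as_rotvec()
    else: rv=np.zeros(3)
    print("shift",d.round(4),"rot",rv.round(3),"cur phi",round(cur,1),"q6",s["qpos"][5].round(2),"t",round(s["time"],1))
E
python3 - <<'E'
from h import *
Z=dict(thick_ring=.013,thin_ring=.013,crucible=.022,long_punch=.011,short_punch=.011,tray=.02,board=.025,stand=.01)
for n in("top","side"):
    c=ctrl.read_camera(n)
    for t,z in Z.items(): meas(n,c,t,z)
    if n=="top": cv2.imwrite("pics/crop.png",cv2.resize(c["pixels"][150:345,140:470,::-1],None,fx=2.4,fy=2.4,interpolation=cv2.INTER_CUBIC))
go(.455,-.006,.08,0)
E
```

```text
top thick_ring conf 0.63 px (308, 256) ctr [ 0.4529 -0.0065] rect 453.0 -6.6 size 53.8 53.7 ang(w) 1.1 rgb [223 193 121]
top thin_ring conf 0.68 px (368, 265) ctr [ 0.4379 -0.13  ] rect 436.7 -130.7 size 41.4 41.2 ang(w) 0.6 rgb [201 165 105]
top thin_ring conf 0.51 px (344, 316) ctr [ 0.3315 -0.0823] rect 334.0 -84.5 size 40.7 33.8 ang(w) 60.9 rgb [206  77  72]
top crucible conf 0.72 px (446, 257) ctr [ 0.4556 -0.2881] rect 455.6 -288.0 size 47.7 48.7 ang(w) 65.2 rgb [236 235 234]
top crucible conf 0.49 px (374, 266) ctr [ 0.4353 -0.1417] rect 440.5 -147.1 size 27.3 8.1 ang(w) 13.5 rgb [214 178 112]
top long_punch conf 0.67 px (246, 255) ctr [0.453  0.1219] rect 453.8 124.3 size 67.2 12.7 ang(w) 68.5 rgb [224 226 227]
top short_punch conf 0.72 px (165, 263) ctr [0.4349 0.2896] rect 435.0 289.5 size 14.9 46.9 ang(w) 27.8 rgb [202 201 202]
top tray conf 0.69 px (305, 173) ctr [0.6259 0.0035] rect 626.0 3.7 size 111.8 118.4 ang(w) 86.8 rgb [237 220 175]
top tray conf 0.61 px (203, 327) ctr [0.3051 0.2062] rect 304.4 206.5 size 117.7 114.3 ang(w) 1.7 rgb [202 161 181]
top tray conf 0.29
[... 1175 characters left out ...]
gb [176 133  66]
side short_punch conf 0.49 px (311, 318) ctr [0.4557 0.1315] rect 455.9 131.9 size 76.4 16.7 ang(w) 66.9 rgb [193 188 188]
side tray conf 0.84 px (222, 248) ctr [0.6253 0.0211] rect 626.2 17.2 size 130.6 123.1 ang(w) 87.2 rgb [226 200 140]
side tray conf 0.69 px (409, 379) ctr [0.3069 0.219 ] rect 307.6 214.0 size 115.3 125.0 ang(w) 1.9 rgb [208 133 164]
side board conf 0.64 px (165, 368) ctr [0.6269 0.2653] rect 628.1 260.9 size 119.7 128.1 ang(w) 79.4 rgb [228 221 214]
side stand conf 0.77 px (273, 163) ctr [ 0.6053 -0.2475] rect 608.3 -260.3 size 76.8 126.3 ang(w) 12.3 rgb [187 132  94]
shift [-0.4325 -0.5333  0.1513] rot [-0.     0.     1.241] cur phi 71.1 q6 -0.15 t 1.9
```

View pics/crop.png

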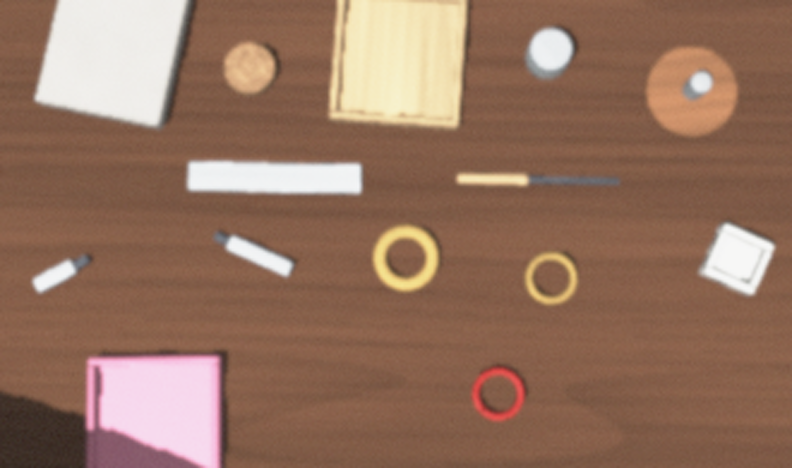

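The crop confirms it: the brass thin ring is at crop (551,278), distinct from the red one at (498,394). The thick ring is at (406,258), and both punches and the wooden tray are clear. I'll take the thick ring first.

```bash
python3 -c "
from h import *
go(.4545,-.0065,.10)"
```

```text
shift [-0.4321 -0.5339  0.1313] rot [0. 0. 0.] cur phi 71.1 q6 -0.15 t 1.9
```

Emit:
inch_along(
  plan=[
    [[-0.4321, -0.5339, 0.1313, 0, 0, 0, 1], [-0.4321, -0.5339, 0.1313, 0, 0, 0, 1], [-0.4321, -0.5339, 0.1313, 0, 0, 0, 1], [-0.4321, -0.5339, 0.1313, 0, 0, 0, 1], [-0.4321, -0.5339, 0.1313, 0, 0, 0, 1], [-0.4321, -0.5339, 0.1313, 0, 0, 0, 1], [-0.4321, -0.5339, 0.1313, 0, 0, 0, 1], [-0.4321, -0.5339, 0.1313, 0, 0, 0, 1], [-0.4321, -0.5339, 0.1313, 0, 0, 0, 1], [-0.4321, -0.5339, 0.1313, 0, 0, 0, 1]],
  ],
  clamp_n=30,
)

```text
time: 3.15
eef_pos: [0.4302, 0.0601, 0.1143]
tcp_rot: [0.164, 0.986, 0.0, 0.001]
contact_force: [1.0, 0.2, 1.0]
opening: 1.002
finger_force: 0.0
```

```bash
python3 -c "
from h import *
go(.4545,-.0065,.02)"
```

```text
shift [-0.0444 -0.0552  0.0944] rot [0. 0. 0.] cur phi 71.1 q6 -1.34 t 3.1
```

Emit:
inch_along(
  plan=[
    [[-0.0444, -0.0552, 0.014, 0, 0, 0, 0.85], [-0.0444, -0.0552, 0.014, 0, 0, 0, 0.85], [-0.0444, -0.0552, 0.054, 0, 0, 0, 0.85], [-0.0444, -0.0552, 0.094, 0, 0, 0, 0.85], [-0.0444, -0.0552, 0.094, 0, 0, 0, 0.85], [-0.0444, -0.0552, 0.094, 0, 0, 0, 0.85]],
  ],
)

```text
time: 3.9
eef_pos: [0.4545, -0.0042, 0.0213]
tcp_rot: [0.164, 0.987, -0.0, 0.001]
contact_force: [-0.1, -0.6, -0.2]
opening: 0.854
finger_force: 0.0
```

```bash
python3 -c "
from h import *
c=ctrl.read_camera('side'); cv2.imwrite('pics/s1.png',cv2.resize(c['pixels'][180:330,230:430,::-1],None,fx=4,fy=4))
go(.4545,-.0065,.002)"
```

```text
shift [-0.0001 -0.0022  0.0198] rot [0. 0. 0.] cur phi 71.2 q6 -1.48 t 4.0
```

View pics/s1.png

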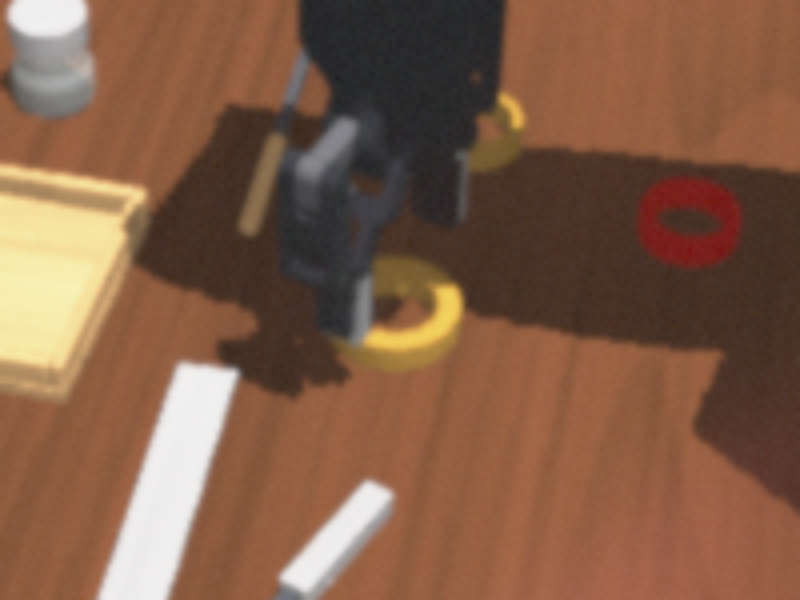

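The open fingers straddle the thick ring (crop about (405,310)), with the tips still above it. I'm descending now.

Emit:
inch_along(
  plan=[
    [[0, -0.0022, 0.010, 0, 0, 0, 0.8], [0, -0.0022, 0.0195, 0, 0, 0, 0.8], [0, -0.0022, 0.0195, 0, 0, 0, 0.8], [0, -0.0022, 0.0195, 0, 0, 0, 0.8]],
  ],
)

```text
time: 4.45
eef_pos: [0.4528, -0.0066, 0.0004]
tcp_rot: [0.164, 0.986, 0.0, -0.0]
contact_force: [-0.8, 0.3, -0.5]
opening: 0.8
finger_force: 0.0
```

Emit:
inch_along(
  plan=[
    [[0, 0, 0, 0, 0, 0, 0.5], [0, 0, 0, 0, 0, 0, 0.5], [0, 0, 0, 0, 0, 0, 0.5], [0, 0, 0, 0, 0, 0, 0.5]],
  ],
  clamp_n=40,
)

```text
time: 4.95
eef_pos: [0.4532, -0.0067, 0.0013]
tcp_rot: [0.164, 0.986, -0.0, 0.0]
contact_force: [-2.8, 0.2, 5.4]
opening: 0.634
finger_force: 41.2
```

Gripped. Now lift and carry it to the stand.

Emit:
inch_along(
  plan=[
    [[0, 0, -0.05, 0, 0, 0, 0.5], [0, 0, -0.10, 0, 0, 0, 0.5], [0, 0, -0.10, 0, 0, 0, 0.5]],
  ],
)

```text
time: 5.32
eef_pos: [0.4563, -0.0074, 0.105]
tcp_rot: [0.164, 0.986, -0.0, 0.005]
contact_force: [-0.2, -0.0, -0.9]
opening: 0.635
finger_force: 42.8
```

```bash
python3 -c "
from h import *
print(ctrl.get_state()['opening'])
go(.603,-.2535,.10);go(.603,-.2535,.013)"
```

```text
0.6346828458121466
shift [-0.2184 -0.1854  0.0071] rot [0. 0. 0.] cur phi 71.1 q6 -1.48 t 5.3
shift [-0.2175 -0.1855  0.0941] rot [0. 0. 0.] cur phi 71.1 q6 -1.48 t 5.3
```

Emit:
inch_along(
  plan=[
    [[-0.2184, -0.1854, 0, 0, 0, 0, 0.5], [-0.2184, -0.1854, 0, 0, 0, 0, 0.5], [-0.2184, -0.1854, 0, 0, 0, 0, 0.5], [-0.2184, -0.1854, 0, 0, 0, 0, 0.5], [-0.2184, -0.1854, 0, 0, 0, 0, 0.5], [-0.2184, -0.1854, 0, 0, 0, 0, 0.5], [-0.2184, -0.1854, 0, 0, 0, 0, 0.5], [-0.2184, -0.1854, 0, 0, 0, 0, 0.5]],
  ],
)

```text
time: 6.32
eef_pos: [0.5985, -0.2512, 0.0995]
tcp_rot: [0.164, 0.987, 0.0, -0.001]
contact_force: [0.2, 0.7, -1.3]
opening: 0.636
finger_force: 42.8
```

```bash
python3 -c "
from h import *
for n in('top','side'):
    c=ctrl.read_camera(n)
    for t in('thick_ring','stand'): print(n,t,[(np.round(m['position'],4),round(m['conf'],2)) for m in ctrl.mark_of(n,t)])
go(.603,-.2535,.013)
cv2.imwrite('pics/s2.png',cv2.resize(c['pixels'][80:230,180:380,::-1],None,fx=4,fy=4))"
```

```text
top thick_ring []
top stand [(array([ 0.6311, -0.1263, -0.0019]), 0.42)]
side thick_ring [(array([ 0.6032, -0.2516,  0.0999]), 0.63)]
side stand [(array([ 0.605 , -0.2534, -0.0009]), 0.63)]
shift [-0.0037  0.0001  0.0877] rot [0. 0. 0.] cur phi 71.1 q6 -1.8 t 6.6
```

View pics/s2.png

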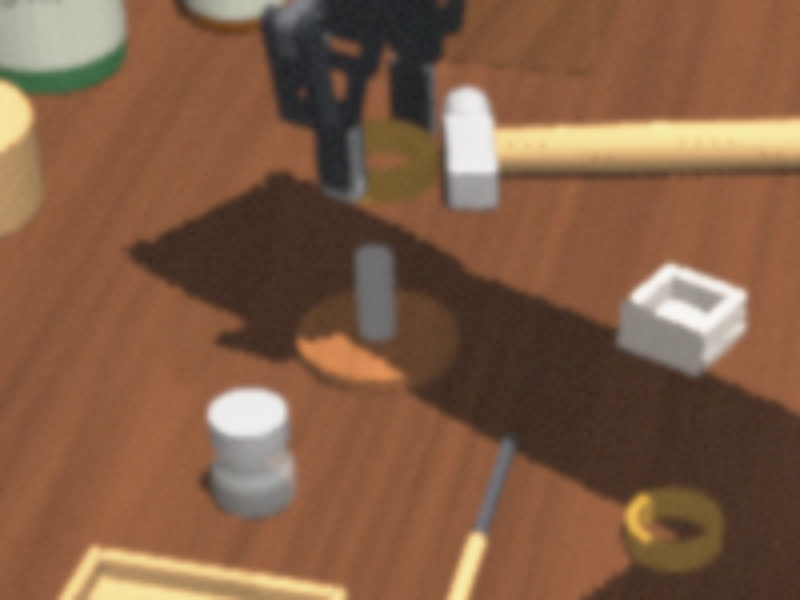

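The ring is held level, about over the post (crop post top (376,250), ring (395,165)). Lower it, then release.

Emit:
inch_along(
  plan=[
    [[-0.002, 0, 0.03, 0, 0, 0, 0.5], [-0.002, 0, 0.06, 0, 0, 0, 0.5], [-0.002, 0, 0.075, 0, 0, 0, 0.5], [-0.002, 0, 0.086, 0, 0, 0, 0.5], [-0.002, 0, 0.087, 0, 0, 0, 0.5], [-0.002, 0, 0.087, 0, 0, 0, 0.5]],
  ],
)

```text
time: 7.38
eef_pos: [0.602, -0.2538, 0.0145]
tcp_rot: [0.164, 0.986, -0.0, 0.001]
contact_force: [-0.5, -0.3, -1.0]
opening: 0.635
finger_force: 42.8
```

```bash
python3 -c "
from h import *
print(ctrl.get_state()['eef_pos'],ctrl.get_state()['contact_force'])"
```

```text
[ 0.60203754 -0.25382341  0.01454021] [-0.46343859 -0.27171793 -1.00534496]
```

Emit:
inch_along(
  plan=[
    [[0, 0, 0.002, 0, 0, 0, 0.5], [0, 0, 0.002, 0, 0, 0, 0.66], [0, 0, 0.002, 0, 0, 0, 0.8], [0, 0, 0.002, 0, 0, 0, 0.85], [0, 0, 0.002, 0, 0, 0, 0.85], [0, 0, -0.05, 0, 0, 0, 0.85], [0, 0, -0.10, 0, 0, 0, 0.85], [0, 0, -0.10, 0, 0, 0, 0.85]],
  ],
)

```text
time: 8.38
eef_pos: [0.6047, -0.2554, 0.12]
tcp_rot: [0.164, 0.986, -0.002, 0.005]
contact_force: [0.2, 0.4, 0.5]
opening: 0.853
finger_force: 0.0
```

```bash
python3 -c "
from h import *
go(.4385,-.132,.10);go(.4385,-.132,.02)"
```

```text
shift [0.1974 0.063  0.0176] rot [0. 0. 0.] cur phi 71.1 q6 -1.8 t 8.4
shift [0.1983 0.0632 0.0976] rot [0. 0. 0.] cur phi 71.1 q6 -1.8 t 8.4
```

Emit:
inch_along(
  plan=[
    [[0.195, 0.063, 0.01, 0, 0, 0, 0.8], [0.195, 0.063, 0.01, 0, 0, 0, 0.75], [0.195, 0.063, 0.01, 0, 0, 0, 0.7], [0.195, 0.063, 0.01, 0, 0, 0, 0.7], [0.195, 0.063, 0.05, 0, 0, 0, 0.7], [0.195, 0.063, 0.09, 0, 0, 0, 0.7], [0.195, 0.063, 0.09, 0, 0, 0, 0.7], [0.195, 0.063, 0.09, 0, 0, 0, 0.7]],
  ],
)

```text
time: 9.38
eef_pos: [0.4377, -0.1309, 0.0241]
tcp_rot: [0.164, 0.986, -0.0, 0.0]
contact_force: [0.0, 0.5, 0.5]
opening: 0.704
finger_force: 0.0
```

```bash
python3 -c "
from h import *
c=ctrl.read_camera('top')
cv2.imwrite('pics/t3.png',cv2.resize(c['pixels'][150:300,330:480,::-1],None,fx=4,fy=4))
for t,z in(('thick_ring',.023),('stand',.01)): meas('top',c,t,z)
c=ctrl.read_camera('side');meas('side',c,'thick_ring',.023);cv2.imwrite('pics/s3.png',cv2.resize(c['pixels'][120:270,240:440,::-1],None,fx=4,fy=4))
go(.4385,-.132,.001)"
```

```text
top thick_ring conf 0.89 px (430, 188) ctr [ 0.5978 -0.2547] rect 598.7 -253.2 size 52.3 51.9 ang(w) 1.0 rgb [223 191 121]
top stand conf 0.57 px (426, 187) ctr [ 0.603  -0.2501] rect 603.0 -251.5 size 78.3 77.2 ang(w) 0.2 rgb [190 144 111]
side thick_ring conf 0.80 px (274, 160) ctr [ 0.5994 -0.2367] rect 600.7 -239.9 size 52.6 61.7 ang(w) 14.6 rgb [194 154  74]
side thick_ring conf 0.17 px (312, 317) ctr [0.4531 0.1397] rect 454.8 141.3 size 74.1 17.6 ang(w) 64.9 rgb [198 194 193]
shift [-0.0005 -0.0007  0.0238] rot [0. 0. 0.] cur phi 71.1 q6 -1.75 t 9.6
```

View pics/s3.png

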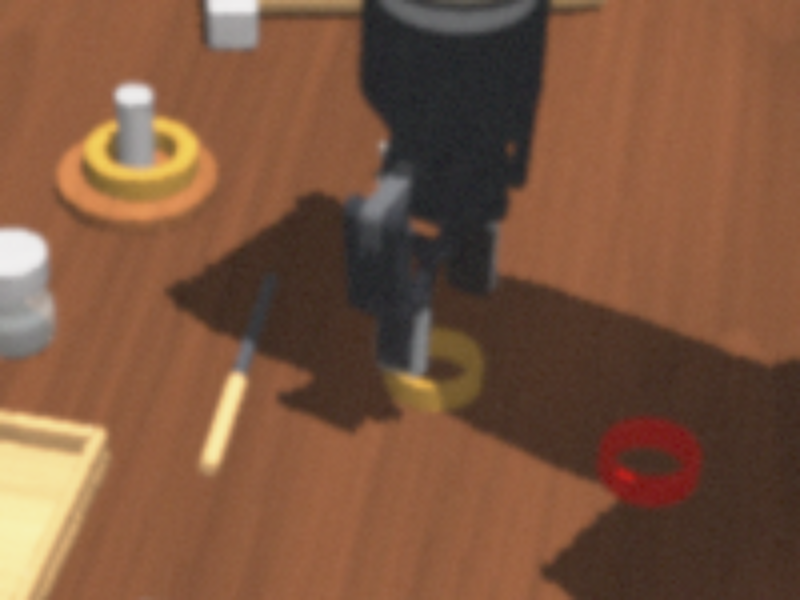

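The thick ring lies flat on the foot around the post (crop (140,155)). The gripper is over the brass thin ring (435,370), well away from the red one. Descend and grip.

Emit:
inch_along(
  plan=[
    [[-0.0005, -0.0007, 0.010, 0, 0, 0, 0.68], [-0.0005, -0.0007, 0.0215, 0, 0, 0, 0.66], [-0.0005, -0.0007, 0.0215, 0, 0, 0, 0.66], [-0.0005, -0.0007, 0.0215, 0, 0, 0, 0.66], [-0.0005, -0.0007, 0.0215, 0, 0, 0, 0.3], [-0.0005, -0.0007, 0.0215, 0, 0, 0, 0.3], [-0.0005, -0.0007, 0.0215, 0, 0, 0, 0.3], [-0.0005, -0.0007, 0.0215, 0, 0, 0, 0.3]],
  ],
  clamp_n=30,
)

```text
time: 10.62
eef_pos: [0.4379, -0.1317, 0.0024]
tcp_rot: [0.164, 0.986, -0.0, 0.001]
contact_force: [0.6, -0.7, 2.6]
opening: 0.491
finger_force: 30.7
```

Emit:
inch_along(
  plan=[
    [[0, 0, -0.05, 0, 0, 0, 0.3], [0, 0, -0.11, 0, 0, 0, 0.3], [0, 0, -0.11, 0, 0, 0, 0.3], [0, 0, -0.11, 0, 0, 0, 0.3]],
  ],
)

```text
time: 11.12
eef_pos: [0.4369, -0.1311, 0.1114]
tcp_rot: [0.164, 0.986, 0.0, -0.0]
contact_force: [-0.5, -0.1, -1.1]
opening: 0.491
finger_force: 31.0
```

```bash
python3 -c "
from h import *
go(.602,-.2535,.11)"
```

```text
shift [-0.1959 -0.0623  0.0012] rot [0. 0. 0.] cur phi 71.1 q6 -1.76 t 11.1
```

Emit:
inch_along(
  plan=[
    [[-0.196, -0.0623, 0, 0, 0, 0, 0.3], [-0.196, -0.0623, 0, 0, 0, 0, 0.3], [-0.196, -0.0623, 0, 0, 0, 0, 0.3], [-0.196, -0.0623, 0, 0, 0, 0, 0.3], [-0.196, -0.0623, 0, 0, 0, 0, 0.3], [-0.196, -0.0623, 0, 0, 0, 0, 0.3], [-0.196, -0.0623, 0, 0, 0, 0, 0.3]],
  ],
)

```text
time: 12.0
eef_pos: [0.6016, -0.2528, 0.1113]
tcp_rot: [0.164, 0.986, 0.0, -0.001]
contact_force: [-0.2, 0.4, -1.2]
opening: 0.49
finger_force: 31.0
```

```bash
python3 -c "
from h import *
c=ctrl.read_camera('side'); print([(np.round(m['position'],4),round(m['conf'],2)) for m in ctrl.mark_of('side','thin_ring')])
go(.602,-.2535,.028)"
```

```text
[(array([ 0.6027, -0.252 ,  0.1098]), 0.71), (array([ 0.3383, -0.0883,  0.0015]), 0.68)]
shift [-0.     -0.0003  0.084 ] rot [0. 0. 0.] cur phi 71.1 q6 -1.79 t 12.1
```

Emit:
inch_along(
  plan=[
    [[0, 0, 0.03, 0, 0, 0, 0.3], [0, 0, 0.06, 0, 0, 0, 0.3], [0, 0, 0.075, 0, 0, 0, 0.3], [0, 0, 0.084, 0, 0, 0, 0.3], [0, 0, 0.085, 0, 0, 0, 0.3], [0, 0, 0.085, 0, 0, 0, 0.3], [0, 0, 0.085, 0, 0, 0, 0.55], [0, 0, 0.085, 0, 0, 0, 0.7], [0, 0, 0.085, 0, 0, 0, 0.75]],
  ],
)

```text
time: 13.22
eef_pos: [0.6029, -0.254, 0.0274]
tcp_rot: [0.164, 0.986, -0.0, 0.0]
contact_force: [-1.1, -0.4, -0.5]
opening: 0.749
finger_force: 0.0
```

Emit:
inch_along(
  plan=[
    [[0, 0, 0, 0, 0, 0, 0.75], [0, 0, -0.05, 0, 0, 0, 0.75], [0, 0, -0.10, 0, 0, 0, 0.85], [0, 0, -0.10, 0, 0, 0, 0.85]],
  ],
)

```text
time: 13.72
eef_pos: [0.606, -0.2558, 0.1335]
tcp_rot: [0.164, 0.986, -0.002, 0.005]
contact_force: [0.9, -0.4, 0.4]
opening: 0.853
finger_force: 0.0
```

```bash
python3 -c "
from h import *
go(.458,-.290,.10,65);go(.458,-.290,.03,65)"
```

```text
shift [ 0.1293 -0.0802  0.0322] rot [-1.700e-02 -3.000e-03 -3.035e+00] cur phi 71.1 q6 -1.79 t 13.7
shift [ 0.1301 -0.08    0.1022] rot [-1.700e-02 -3.000e-03 -3.035e+00] cur phi 71.1 q6 -1.79 t 13.7
```

```bash
python3 - <<'E'
s=open('h.py').read()
s=s.replace("while f-q1>90: f-=180","while f-cur>90: f-=180").replace("while f-q1<-90: f+=180","while f-cur<-90: f+=180").replace('"q6",s["qpos"][5].round(2)','"q6",s["qpos"][5].round(2),"q6 end",0 if phi is None else np.radians(q1-f).round(2)')
open('h.py','w').write(s)
E
```

Emit:
inch_along(
  plan=[
    [[0.127, -0.08, 0.02, 0, 0, 0.107, 0.85], [0.127, -0.08, 0.02, 0, 0, 0.107, 0.85], [0.127, -0.08, 0.02, 0, 0, 0.107, 0.85], [0.127, -0.08, 0.02, 0, 0, 0.107, 0.85], [0.127, -0.08, 0.05, 0, 0, 0.107, 0.85], [0.127, -0.08, 0.08, 0, 0, 0.107, 0.85], [0.127, -0.08, 0.08, 0, 0, 0.107, 0.85]],
  ],
)

```text
time: 14.6
eef_pos: [0.4559, -0.2866, 0.0443]
tcp_rot: [0.216, 0.976, 0.002, -0.002]
contact_force: [-1.0, 0.5, -0.6]
opening: 0.848
finger_force: 0.0
```

```bash
python3 - <<'E'
from h import *
c=ctrl.read_camera('top'); meas('top',c,'thin_ring',.037)
c=ctrl.read_camera('side'); cv2.imwrite('pics/s4.png',cv2.resize(c['pixels'][80:230,220:420,::-1],None,fx=4,fy=4))
go(.458,-.290,.005,65)
E
```

```text
top thin_ring conf 0.65 px (347, 313) ctr [ 0.3395 -0.0864] rect 338.4 -85.2 size 39.9 40.3 ang(w) 1.1 rgb [100  43  40]
top thin_ring conf 0.60 px (430, 182) ctr [ 0.6078 -0.2519] rect 603.6 -252.6 size 41.8 42.7 ang(w) 45.8 rgb [203 169 108]
shift [-0.0005 -0.0009  0.0431] rot [-0.001  0.002  0.   ] cur phi 65.0 q6 -1.89 q6 end -1.7 t 14.8
```

View pics/s4.png

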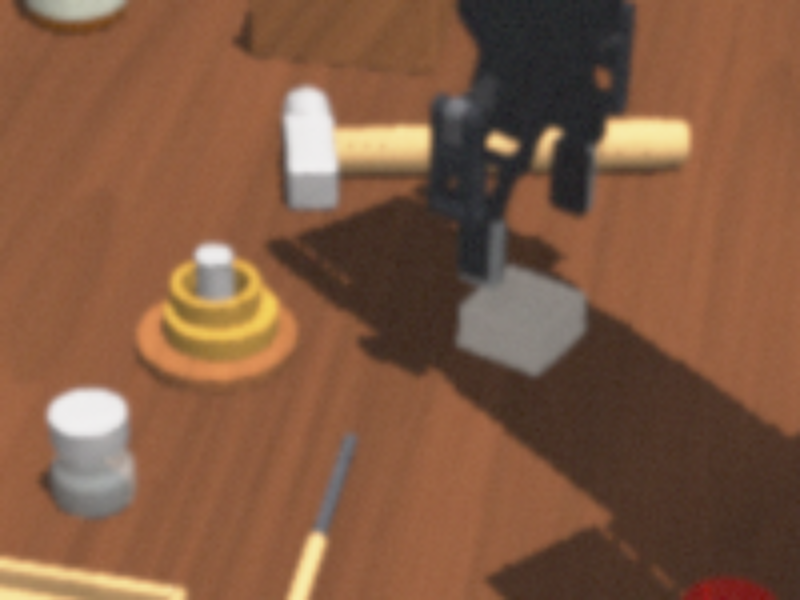

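The thin ring sits flat on the thick one around the post (crop (215,285)). The gripper is aligned over the crucible (520,320).

Emit:
inch_along(
  plan=[
    [[0, -0.001, 0.02, 0, 0, 0, 0.85], [0, -0.001, 0.041, 0, 0, 0, 0.8], [0, -0.001, 0.041, 0, 0, 0, 0.8], [0, -0.001, 0.041, 0, 0, 0, 0.8], [0, -0.001, 0.041, 0, 0, 0, 0.3], [0, -0.001, 0.041, 0, 0, 0, 0.3], [0, -0.001, 0.041, 0, 0, 0, 0.3], [0, -0.001, 0.041, 0, 0, 0, 0.3]],
  ],
  clamp_n=30,
)

```text
time: 15.75
eef_pos: [0.4572, -0.2901, 0.0075]
tcp_rot: [0.217, 0.976, -0.001, 0.001]
contact_force: [-0.7, 1.2, 5.9]
opening: 0.532
finger_force: 32.0
```

Emit:
inch_along(
  plan=[
    [[0, 0, -0.06, 0, 0, 0, 0.3], [0, 0, -0.12, 0, 0, 0, 0.3], [0, 0, -0.12, 0, 0, 0, 0.3], [0, 0, -0.12, 0, 0, 0, 0.3]],
  ],
)

```text
time: 16.25
eef_pos: [0.4558, -0.2889, 0.1254]
tcp_rot: [0.217, 0.976, 0.0, -0.0]
contact_force: [-0.1, -0.7, -0.9]
opening: 0.532
finger_force: 31.3
```

```bash
python3 -c "
from h import *
go(.630,.2525,.12,78.5)"
```

```text
shift [0.0712 0.5643 0.0056] rot [ 0.    -0.001 -0.236] cur phi 65.0 q6 -1.89 q6 end -0.99 t 16.2
```

Emit:
inch_along(
  plan=[
    [[0.0712, 0.5643, 0, 0, 0, -0.236, 0.3], [0.0712, 0.5643, 0, 0, 0, -0.236, 0.3], [0.0712, 0.5643, 0, 0, 0, -0.236, 0.3], [0.0712, 0.5643, 0, 0, 0, -0.236, 0.3], [0.0712, 0.5643, 0, 0, 0, -0.236, 0.3], [0.0712, 0.5643, 0, 0, 0, -0.236, 0.3], [0.0712, 0.5643, 0, 0, 0, -0.236, 0.3], [0.0712, 0.5643, 0, 0, 0, -0.236, 0.3], [0.0712, 0.5643, 0, 0, 0, -0.236, 0.3], [0.0712, 0.5643, 0, 0, 0, -0.236, 0.3]],
  ],
)

```text
time: 17.5
eef_pos: [0.629, 0.2556, 0.1222]
tcp_rot: [0.098, 0.995, -0.001, -0.002]
contact_force: [1.3, -1.0, -0.2]
opening: 0.532
finger_force: 31.4
```

Emit:
inch_along(
  plan=[
    [[0, 0, 0, 0, 0, 0, 0.3], [0, 0, 0, 0, 0, 0, 0.3]],
  ],
)

```text
time: 17.75
eef_pos: [0.6296, 0.2505, 0.1244]
tcp_rot: [0.101, 0.995, -0.001, -0.001]
contact_force: [0.1, -1.1, 0.2]
opening: 0.534
finger_force: 31.4
```

```bash
python3 -c "
from h import *
c=ctrl.read_camera('side')
for t in('crucible','board'):print([(np.round(m['position'],4),round(m['conf'],2)) for m in ctrl.mark_of('side',t)])
go(.630,.2525,.034,78.5)"
```

```text
[]
[(array([6.308e-01, 2.534e-01, 6.000e-04]), 0.88)]
shift [0.0006 0.0018 0.0918] rot [-0.    -0.    -0.002] cur phi 78.4 q6 -1.14 q6 end -0.99 t 17.9
```

Emit:
inch_along(
  plan=[
    [[0.0006, 0.002, 0.04, 0, 0, 0, 0.3], [0.0006, 0.002, 0.075, 0, 0, 0, 0.3], [0.0006, 0.002, 0.088, 0, 0, 0, 0.3], [0.0006, 0.002, 0.0905, 0, 0, 0, 0.3], [0.0006, 0.002, 0.0905, 0, 0, 0, 0.3]],
  ],
)

```text
time: 18.52
eef_pos: [0.6314, 0.2542, 0.0372]
tcp_rot: [0.1, 0.995, 0.0, 0.001]
contact_force: [0.3, -0.2, -0.5]
opening: 0.531
finger_force: 31.4
```

```bash
python3 -c "
from h import *
print(ctrl.get_state()['eef_pos'],ctrl.get_state()['contact_force'])"
```

```text
[0.63143563 0.25423157 0.03715473] [ 0.28380111 -0.1740116  -0.47307272]
```

Emit:
inch_along(
  plan=[
    [[0, 0, 0.003, 0, 0, 0, 0.3], [0, 0, 0.003, 0, 0, 0, 0.3], [0, 0, 0.003, 0, 0, 0, 0.58], [0, 0, 0.003, 0, 0, 0, 0.7], [0, 0, 0.003, 0, 0, 0, 0.75], [0, 0, 0.003, 0, 0, 0, 0.8], [0, 0, -0.04, 0, 0, 0, 0.8], [0, 0, -0.09, 0, 0, 0, 0.6], [0, 0, -0.09, 0, 0, 0, 0.5]],
  ],
)

```text
time: 19.65
eef_pos: [0.6339, 0.2551, 0.1321]
tcp_rot: [0.1, 0.995, 0.002, 0.005]
contact_force: [0.7, -0.7, 0.5]
opening: 0.498
finger_force: 0.0
```

```bash
python3 -c "
from h import *
go(.437,.290,.10,28);go(.437,.290,.03,28)"
```

```text
shift [ 0.2002 -0.0052  0.03  ] rot [0.009 0.008 0.881] cur phi 78.5 q6 -1.14 q6 end 0.1 t 19.6
shift [ 0.201  -0.0056  0.1   ] rot [0.009 0.008 0.881] cur phi 78.5 q6 -1.14 q6 end 0.1 t 19.6
```

Emit:
inch_along(
  plan=[
    [[0.199, -0.004, 0.02, 0, 0, 0.881, 0.5], [0.199, -0.004, 0.02, 0, 0, 0.881, 0.5], [0.199, -0.004, 0.02, 0, 0, 0.881, 0.5], [0.199, -0.004, 0.02, 0, 0, 0.881, 0.5], [0.199, -0.004, 0.02, 0, 0, 0.881, 0.5], [0.199, -0.004, 0.02, 0, 0, 0.881, 0.5], [0.199, -0.004, 0.05, 0, 0, 0.881, 0.5], [0.199, -0.004, 0.08, 0, 0, 0.881, 0.5], [0.199, -0.004, 0.08, 0, 0, 0.881, 0.5], [0.199, -0.004, 0.08, 0, 0, 0.881, 0.5]],
  ],
)

```text
time: 20.9
eef_pos: [0.4351, 0.2901, 0.0461]
tcp_rot: [0.515, 0.857, 0.0, 0.0]
contact_force: [0.2, 0.3, -0.2]
opening: 0.497
finger_force: 0.0
```

```bash
python3 - <<'E'
from h import *
c=ctrl.read_camera('top');meas('top',c,'crucible',.047);meas('top',c,'board',.025)
for t in ('crucible','board'): print([(np.round(m['position'],4),round(m['conf'],2)) for m in ctrl.mark_of('top',t)])
c=ctrl.read_camera('side'); meas('side',c,'short_punch',.011)
cv2.imwrite('pics/s5.png',cv2.resize(c['pixels'][300:480,100:340,::-1],None,fx=3.2,fy=3.2))
go(.436,.292,.002,28)
E
```

```text
top crucible conf 0.77 px (184, 167) ctr [0.6294 0.2514] rect 629.1 251.9 size 50.8 48.9 ang(w) 80.0 rgb [224 224 223]
top board conf 0.86 px (187, 170) ctr [0.6275 0.2477] rect 628.8 249.6 size 113.4 121.9 ang(w) 79.0 rgb [228 225 221]
[(array([0.6357, 0.2513, 0.024 ]), 0.64)]
[(array([6.333e-01, 2.573e-01, 5.000e-04]), 0.78)]
side short_punch conf 0.91 px (303, 420) ctr [0.4338 0.2988] rect 435.4 295.8 size 13.6 52.6 ang(w) 27.6 rgb [209 204 204]
shift [0.0011 0.0018 0.0442] rot [0.001 0.    0.001] cur phi 28.0 q6 -0.1 q6 end 0.1 t 21.2
```

View pics/s5.png

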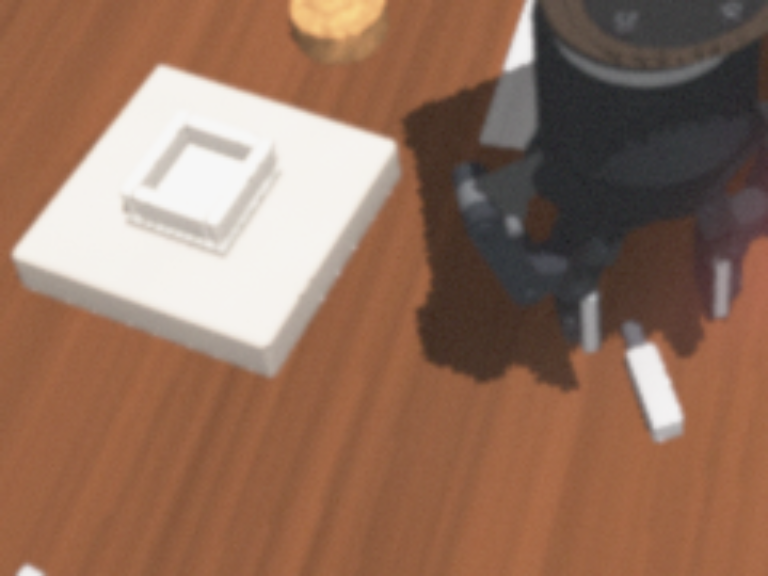

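The crucible stands upright within a few mm of the board's middle (crop (205,190) against (211,202)). The fingers are lined up with the short punch (655,385). Descend.

Emit:
inch_along(
  plan=[
    [[0.001, 0.0018, 0.02, 0, 0, 0, 0.45], [0.001, 0.0018, 0.0415, 0, 0, 0, 0.4], [0.001, 0.0018, 0.0415, 0, 0, 0, 0.4], [0.001, 0.0018, 0.0415, 0, 0, 0, 0.4], [0.001, 0.0018, 0.0415, 0, 0, 0, 0], [0.001, 0.0018, 0.0415, 0, 0, 0, 0], [0.001, 0.0018, 0.0415, 0, 0, 0, 0], [0.001, 0.0018, 0.0415, 0, 0, 0, 0], [0.001, 0.0018, 0.0415, 0, 0, 0, 0]],
  ],
  clamp_n=30,
)

```text
time: 22.38
eef_pos: [0.4365, 0.2921, 0.0051]
tcp_rot: [0.515, 0.857, 0.001, 0.001]
contact_force: [0.1, -0.8, 5.6]
opening: 0.129
finger_force: 31.2
```

Emit:
inch_along(
  plan=[
    [[0, 0, -0.06, 0, 0, 0, 0], [0, 0, -0.10, 0, 0, 0, 0], [0, 0, -0.10, 0, 0, 0, 0]],
  ],
)

```text
time: 22.75
eef_pos: [0.438, 0.2928, 0.1077]
tcp_rot: [0.515, 0.857, 0.003, 0.002]
contact_force: [0.7, 0.7, -1.0]
opening: 0.126
finger_force: 30.5
```

```bash
python3 - <<'E'
from h import *
c=ctrl.read_camera('side');print([(np.round(m['position'],4),round(m['conf'],2)) for m in ctrl.mark_of('side','short_punch')])
go(.607,.005,.11,-3); go(.607,.005,.11,87)
E
```

```text
[(array([0.4437, 0.2938, 0.1101]), 0.74)]
shift [-0.3337  0.0172 -0.0066] rot [-0.001  0.     0.541] cur phi 28.0 q6 -0.09 q6 end 0.06 t 22.9
shift [-0.3337  0.0172 -0.0066] rot [-1.000e-03 -0.000e+00 -1.029e+00] cur phi 28.0 q6 -0.09 q6 end -1.51 t 22.9
```

Emit:
inch_along(
  plan=[
    [[-0.334, 0.017, 0, 0, 0, 0.541, 0], [-0.334, 0.017, 0, 0, 0, 0.541, 0], [-0.334, 0.017, 0, 0, 0, 0.541, 0], [-0.334, 0.017, 0, 0, 0, 0.541, 0], [-0.334, 0.017, 0, 0, 0, 0.541, 0], [-0.334, 0.017, 0, 0, 0, 0.541, 0], [-0.334, 0.017, 0, 0, 0, 0.541, 0], [-0.334, 0.017, 0, 0, 0, 0.541, 0], [-0.334, 0.017, 0, 0, 0, 0.541, 0], [-0.334, 0.017, 0, 0, 0, 0.541, 0]],
  ],
)

```text
time: 24.1
eef_pos: [0.607, 0.0061, 0.104]
tcp_rot: [0.725, 0.689, -0.0, -0.0]
contact_force: [0.3, 0.8, -0.6]
opening: 0.122
finger_force: 30.5
```

```bash
python3 - <<'E'
from h import *
c=ctrl.read_camera('side');cv2.imwrite('pics/s6.png',cv2.resize(c['pixels'][130:310,150:350,::-1],None,fx=3.2,fy=3.2))
go(.609,.003,.0115,-3)
E
```

```text
shift [-0.0027  0.0019  0.0926] rot [ 0.    -0.     0.002] cur phi -2.9 q6 -0.11 q6 end 0.06 t 24.1
```

View pics/s6.png

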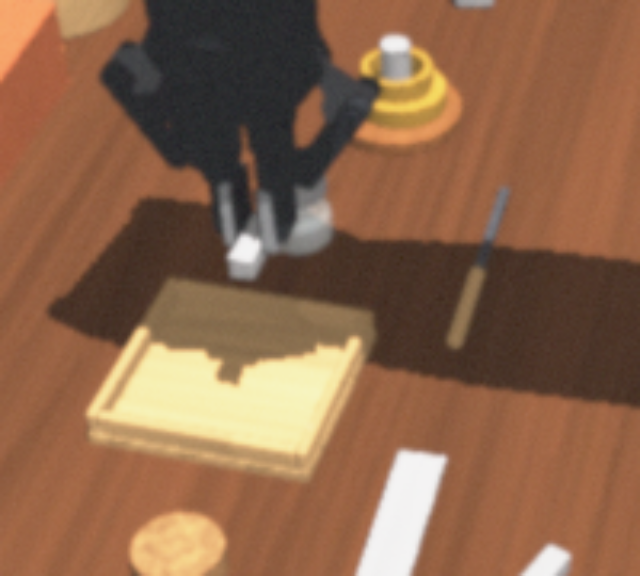

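The short punch is held level over the tray side (butt at crop (245,258)). Lower it.

Emit:
inch_along(
  plan=[
    [[-0.0027, 0.002, 0.03, 0, 0, 0, 0], [-0.0027, 0.002, 0.06, 0, 0, 0, 0], [-0.0027, 0.002, 0.08, 0, 0, 0, 0], [-0.0027, 0.002, 0.09, 0, 0, 0, 0], [-0.0027, 0.002, 0.0915, 0, 0, 0, 0], [-0.0027, 0.002, 0.0915, 0, 0, 0, 0]],
  ],
)

```text
time: 24.9
eef_pos: [0.6102, 0.0019, 0.0134]
tcp_rot: [0.725, 0.689, 0.001, 0.001]
contact_force: [-0.4, 0.0, -0.6]
opening: 0.126
finger_force: 30.5
```

```bash
python3 -c "
from h import *
print(ctrl.get_state()['eef_pos'],ctrl.get_state()['contact_force'])"
```

```text
[0.61017596 0.00191301 0.01344463] [-0.37630663  0.01350494 -0.56469018]
```

Emit:
inch_along(
  plan=[
    [[0, 0, 0.003, 0, 0, 0, 0], [0, 0, 0.003, 0, 0, 0, 0], [0, 0, 0.003, 0, 0, 0, 0]],
  ],
)

```text
time: 25.28
eef_pos: [0.6106, 0.0018, 0.0112]
tcp_rot: [0.725, 0.689, 0.001, 0.001]
contact_force: [-0.9, -0.2, 6.2]
opening: 0.126
finger_force: 31.2
```

Emit:
inch_along(
  plan=[
    [[0, 0, 0, 0, 0, 0, 0.18], [0, 0, 0, 0, 0, 0, 0.22], [0, 0, 0, 0, 0, 0, 0.24], [0, 0, -0.04, 0, 0, 0, 0.24], [0, 0, -0.09, 0, 0, 0, 0.4], [0, 0, -0.09, 0, 0, 0, 0.4]],
  ],
)

```text
time: 26.02
eef_pos: [0.6129, 0.0015, 0.1049]
tcp_rot: [0.725, 0.689, 0.003, 0.004]
contact_force: [0.0, -0.2, 0.7]
opening: 0.396
finger_force: 0.0
```

```bash
python3 - <<'E'
from h import *
go(.456,.124,.10,-22); go(.456,.124,.03,-22)
E
```

```text
shift [ 0.1142 -0.1631  0.0031] rot [ 0.01  -0.001  0.332] cur phi -3.0 q6 -0.11 q6 end 0.65 t 26.0
shift [ 0.1143 -0.1638  0.073 ] rot [ 0.01  -0.001  0.332] cur phi -3.0 q6 -0.11 q6 end 0.65 t 26.0
```

Emit:
inch_along(
  plan=[
    [[0.116, -0.162, 0, 0, 0, 0.332, 0.4], [0.116, -0.162, 0, 0, 0, 0.332, 0.4], [0.116, -0.162, 0, 0, 0, 0.332, 0.4], [0.116, -0.162, 0, 0, 0, 0.332, 0.4], [0.116, -0.162, 0.03, 0, 0, 0.332, 0.4], [0.116, -0.162, 0.063, 0, 0, 0.332, 0.4], [0.116, -0.162, 0.063, 0, 0, 0.332, 0.4], [0.116, -0.162, 0.063, 0, 0, 0.332, 0.4]],
  ],
)

```text
time: 27.02
eef_pos: [0.4546, 0.126, 0.0371]
tcp_rot: [0.829, 0.559, 0.0, 0.0]
contact_force: [-0.2, 0.6, 0.3]
opening: 0.402
finger_force: 0.0
```

```bash
python3 - <<'E'
from h import *
c=ctrl.read_camera('top');meas('top',c,'short_punch',.017);cv2.imwrite('pics/t7.png',cv2.resize(c['pixels'][130:280,200:400,::-1],None,fx=4,fy=4))
go(.455,.122,.002,-22)
E
```

```text
shift [-0.0039  0.0013  0.0359] rot [ 0.003 -0.001 -0.   ] cur phi -22.0 q6 0.44 q6 end 0.65 t 27.1
```

View pics/t7.png

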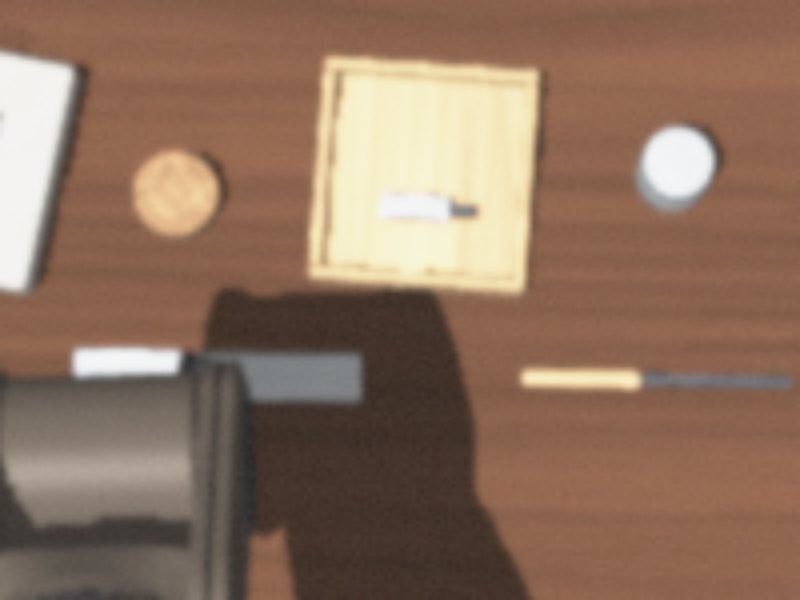

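The short punch lies flat on the tray floor (crop (428,208)). Now grip the long one.

Emit:
inch_along(
  plan=[
    [[-0.004, 0.0013, 0.02, 0, 0, 0, 0.4], [-0.004, 0.0013, 0.033, 0, 0, 0, 0.4], [-0.004, 0.0013, 0.033, 0, 0, 0, 0.4], [-0.004, 0.0013, 0.033, 0, 0, 0, 0.4], [-0.004, 0.0013, 0.033, 0, 0, 0, 0], [-0.004, 0.0013, 0.033, 0, 0, 0, 0], [-0.004, 0.0013, 0.033, 0, 0, 0, 0], [-0.004, 0.0013, 0.033, 0, 0, 0, 0], [-0.004, 0.0013, 0.033, 0, 0, 0, 0]],
  ],
  clamp_n=40,
)

```text
time: 28.25
eef_pos: [0.454, 0.1222, 0.0042]
tcp_rot: [0.829, 0.559, 0.001, 0.0]
contact_force: [-0.3, 0.5, 6.0]
opening: 0.118
finger_force: 42.0
```

Emit:
inch_along(
  plan=[
    [[0, 0, -0.06, 0, 0, 0, 0], [0, 0, -0.10, 0, 0, 0, 0], [0, 0, -0.10, 0, 0, 0, 0]],
  ],
)

```text
time: 28.62
eef_pos: [0.4558, 0.1222, 0.1067]
tcp_rot: [0.829, 0.559, 0.003, 0.002]
contact_force: [-0.5, -0.1, -1.6]
opening: 0.123
finger_force: 41.3
```

```bash
python3 - <<'E'
from h import *
c=ctrl.read_camera('side');print([(np.round(m['position'],4),round(m['conf'],2)) for m in ctrl.mark_of('side','long_punch')])
go(.650,.001,.11,-3)
E
```

```text
[(array([0.4604, 0.1266, 0.1087]), 0.81)]
shift [-0.0383  0.2283 -0.0074] rot [-0.001  0.    -0.332] cur phi -22.0 q6 0.43 q6 end 0.05 t 28.7
```

Emit:
inch_along(
  plan=[
    [[-0.037, 0.229, 0, 0, 0, -0.332, 0], [-0.037, 0.229, 0, 0, 0, -0.332, 0], [-0.037, 0.229, 0, 0, 0, -0.332, 0], [-0.037, 0.229, 0, 0, 0, -0.332, 0], [-0.037, 0.229, 0, 0, 0, -0.332, 0], [-0.037, 0.229, 0, 0, 0, -0.332, 0], [-0.037, 0.229, 0, 0, 0, -0.332, 0], [-0.037, 0.229, 0, 0, 0, -0.332, 0]],
  ],
)

```text
time: 29.72
eef_pos: [0.6508, 0.0028, 0.1033]
tcp_rot: [0.725, 0.689, -0.0, -0.0]
contact_force: [-0.4, -0.4, -0.6]
opening: 0.125
finger_force: 41.3
```

```bash
python3 - <<'E'
from h import *
c=ctrl.read_camera('side');cv2.imwrite('pics/s8.png',cv2.resize(c['pixels'][130:310,150:350,::-1],None,fx=3.2,fy=3.2))
print([(np.round(m['position'],4),round(m['conf'],2)) for m in ctrl.mark_of('side','long_punch')])
go(.650,-.001,.0125,-3)
E
```

```text
[(array([0.6526, 0.0073, 0.1039]), 0.67)]
shift [-0.0036 -0.0012  0.0912] rot [0.    0.    0.001] cur phi -2.9 q6 -0.1 q6 end 0.05 t 29.8
```

View pics/s8.png

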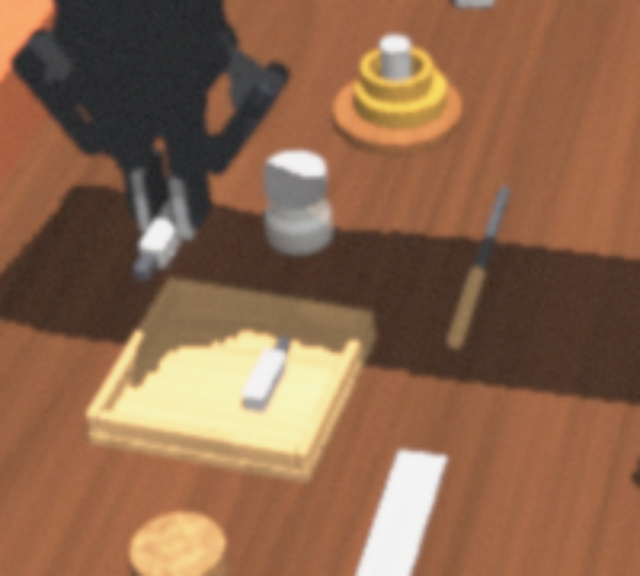

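The long punch is level above the tray (tip at crop (145,265)), and the jar is undisturbed. Lower it.

Emit:
inch_along(
  plan=[
    [[-0.0036, -0.0012, 0.03, 0, 0, 0, 0], [-0.0036, -0.0012, 0.06, 0, 0, 0, 0], [-0.0036, -0.0012, 0.08, 0, 0, 0, 0], [-0.0036, -0.0012, 0.09, 0, 0, 0, 0], [-0.0036, -0.0012, 0.093, 0, 0, 0, 0], [-0.0036, -0.0012, 0.093, 0, 0, 0, 0], [-0.0036, -0.0012, 0.093, 0, 0, 0, 0]],
  ],
)

```text
time: 30.7
eef_pos: [0.6513, -0.0017, 0.0116]
tcp_rot: [0.725, 0.688, 0.001, 0.001]
contact_force: [-0.3, -0.0, -0.6]
opening: 0.121
finger_force: 41.3
```

Emit:
inch_along(
  plan=[
    [[0, 0, 0.002, 0, 0, 0, 0], [0, 0, 0.002, 0, 0, 0, 0], [0, 0, 0.002, 0, 0, 0, 0.18], [0, 0, 0.002, 0, 0, 0, 0.22], [0, 0, 0.002, 0, 0, 0, 0.24], [0, 0, -0.05, 0, 0, 0, 0.24], [0, 0, -0.11, 0, 0, 0, 0.24], [0, 0, -0.15, 0, 0, 0, 0.24]],
  ],
)

```text
time: 31.7
eef_pos: [0.6514, -0.0017, 0.1638]
tcp_rot: [0.725, 0.688, 0.001, 0.001]
contact_force: [0.6, -0.8, -1.0]
opening: 0.239
finger_force: 0.0
```

Emit:
inch_along(
  plan=[
    [[0.06, 0.0, -0.05, 0, 0, 0, 0.24], [0.12, 0, -0.05, 0, 0, 0, 0.24], [0.18, 0, -0.05, 0, 0, 0, 0.24], [0.24, 0, -0.05, 0, 0, 0, 0.24], [0.30, 0, -0.05, 0, 0, 0, 0.24], [0.36, 0, -0.05, 0, 0, 0, 0.24], [0.42, 0, -0.05, 0, 0, 0, 0.24], [0.42, 0, -0.05, 0, 0, 0, 0.24], [0.42, 0, -0.05, 0, 0, 0, 0.24]],
  ],
)

```text
time: 32.83
eef_pos: [0.672, 0.4177, 0.2096]
tcp_rot: [0.725, 0.689, -0.001, 0.0]
contact_force: [-1.2, 0.2, 0.1]
opening: 0.24
finger_force: 0.0
```

```bash
python3 - <<'E'
from h import *
c=ctrl.read_camera('top');cv2.imwrite('pics/t9.png',cv2.resize(c['pixels'][120:280,130:480,::-1],None,fx=2.28,fy=2.28))
c=ctrl.read_camera('side');cv2.imwrite('pics/s9.png',c['pixels'][:,:,::-1])
E
```

```text
(no output)
```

View pics/t9.png

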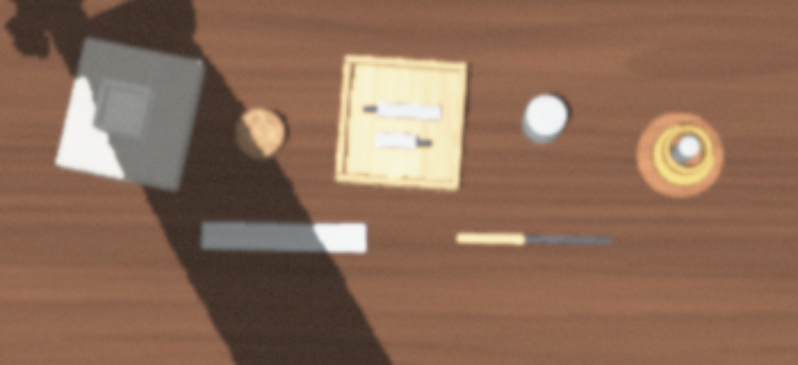

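View pics/s9.png

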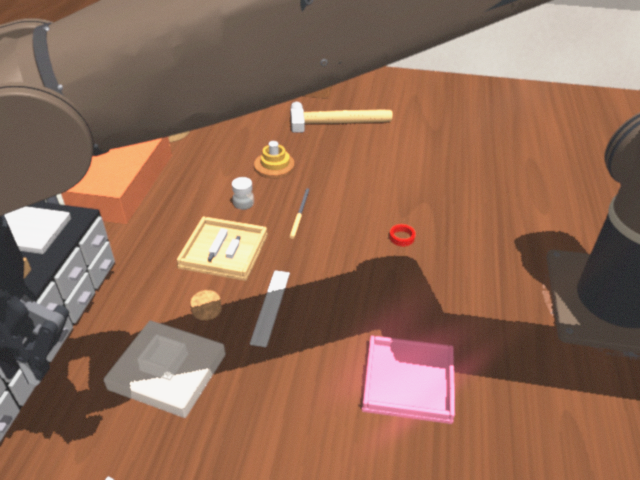

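Both views show it done: rings nested on the stand (top crop (685,152)), both punches flat in the wooden tray ((402,112) and (403,142)), the crucible upright about 3 mm from the board's middle (125,108), and the jar where it was. Handing in.

```bash
python3 -c "
from plant import ctrl
print(ctrl.sign_off())"
```

```text
the job is handed in; nothing more can be done
None
```

I handed the job in at about 33 s: both rings are flat on the post (thick below thin), the crucible is upright about 3 mm from the board's middle, both punches lie flat in the wooden tray, and the jar and look-alikes were not touched.

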